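Cap the leaning sample bottle and stand it upright

ROBOT

A 6-joint arm with a two-finger parallel gripper is mounted at the origin on the work surface. World frame = base frame: x ahead of the robot, y to its left, z up, the work surface at z = 0. Lengths are in mm, angles in rad, forces in N, time in s.
With the tool pointing down it reaches from about 350 to 725 mm from the base axis. Payload 4.3 kg.
Tool frame: the origin (TCP) lies midway between the tips of the shut fingers; the grasp point (between the pads) lies bot.tcp_to_grasp behind it (bot.tcp_to_grasp is the distance from the TCP to the grasp point, in mm); z points along the fingers, y is the direction in which the jaws open and shut (so a half turn about z gives the same grasp; the last joint's range is limited). The gripper opens to 85 mm and grips with 20 to 120 N. Pads are 22 mm wide; open, the fingers measure 114 mm over their backs; the gripper's body (76 mm by 85 mm) begins 54 mm behind the grasp point. The pads swing forward as they close: fully open they stand 13 mm farther back than shut.
Start: joints at [-1.376, 0.377, 0.081, 1.274, 0, 1.46], TCP at [172.57, -548.531, 231.329] pointing down, gripper open.
Joint ranges: [-2.72, 2.72], [-0.84, 1.66], [-1.02, 1.22], [-1.77, 2.12], [-1.37, 1.28], [-3.14, 3.14]. Speed limits (rad/s): [2.57, 2.57, 3.14, 3.14, 3.14, 3.14].

INTERFACE

Orientations are given as a unit quaternion [x, y, z, w].
In Python, from station import bot gives the robot as it stands. The module is installed in compiled form; this text tells all that it offers.
- The arm moves only by the shell command python3 -m pendant 'ROWS' [FORCE]. ROWS is JSON, a list that holds one entry, the list of rows, each a list of 5 numbers: the closure, from 0 (fully open) to 1 (shut), then the shift along the tool's x, y, z in m, then the turn about the tool's z in degrees. A call has 1 to 10 rows; each row is the pose to reach, as a shift and turn from the pose commanded when the call began, along the tool's axes at that moment; what a row does not reach only later rows make up. A row lasts 1/8 s, in which the tool goes at most 62.5 mm and 10.7 degrees, less where a joint would pass 70% of its speed; a pose out of reach is approached as far as the arm can. A call with a gripper value outside its range is refused whole. The fingers move at their own pace and stop on an object; FORCE is the grip in N (left out, the last holds). Time passes only in rows, so rows that repeat a pose let the fingers close. It gives the time, the measured TCP pose, the force and the opening at its end, in the units of the state.
- bot.get_obs(): the state, without advancing time (a new reading comes with each control period).
- bot.get_image(name): name is "side" or "top"; returns the picture (400x640x3 uint8, blue, green, red); there is no depth.
- bot.camera_info(name): a dict with "fx", "fy", "cx", "cy" (pixels), "pose" (4x4, takes a point from camera to world coordinates). Camera axes: x right, y up, looking along -z (the intrinsics and any distortion apply to the point x, -y, -z); pixel columns grow to the right and rows downward; lengths in mm; the calibration is good to about 2 mm. A picture is of the moment at which its call begins. camera_info takes no time and is no camera call.
- bot.hand_in(): hands the job in, once; it reports no verdict.
The state is a dict: "t": time; "joint_pos": joint angles; "qd": joint speeds; "joint_efforts": joint torques, N m; "position": TCP position; "ee_rot": TCP orientation; "wrist_force": force on the tool from outside, world axes, zero at the start; "moment": the same for the moment, N m; "width": finger opening in mm.
Only numpy, scipy, OpenCV 4.12 (cv2) and the standard library are available. Lean on these libraries where they do the work, as an engineer would, in place of code of your own. Each camera call takes 0.05 s, during which the arm holds its last target. There are 200 camera calls.

TASK

The amber sample bottle leans towards the robot in its tilting holder and its blue screw cap is only started on the thread. While the bottle is still leaning, screw the blue cap clockwise until it is fully home against its stop; then tip the bottle up until it stands upright against its rest and let go of it. Leave the clear bottle and its holder, the beaker and the small jar alone.

Things in the scene. Friction and masses are not known exactly. Their poses are not given: they have to be found in the camera images.
- amber_holder: Steel stand of the amber bottle, fixed to the bench: base plate 120 x 116 x 12 mm, two side cheeks (outer faces 109 mm apart, up to 98 mm high) and behind them (+x side) a black rubber rest bar 118 mm up. Origin: centre of the underside of the base plate; z up; its own y runs along the pivot axis; the bottle leans towards its own -x (roughly towards the robot).
- amber_pivot (a point): Point on the amber bottle's tilting axis: on the bottle's centre line, 80 mm above the bench, midway between the cheeks. Axes as amber_holder; the tilting axis is its y.
- amber_tilt (a joint): Lean of the amber bottle about the pivot: 0 = upright against its rest (end stop), positive = leaning towards the holder's -x, up to 0.85 rad. It is stiff (about 1 N m of friction) and stays where it is left. Bottle: 68 mm diameter, its underside 45 mm below the pivot, shoulder from 50 to 69 mm above the pivot, then a neck of 33 mm diameter.
- blue_cap (a joint): Turn of the amber bottle's blue screw cap: 0 = fully home (end stop), positive = radians unscrewed (anticlockwise seen from the cap's top); starts 2.6 to 3.9 rad open. The cap goes down 1.27 mm per rad as it is screwed clockwise; the thread drags with about 0.3 N m. A red band on the neck shows below the cap until it is home. The cap cannot come off.
- cap_grip (a point): Grip point of the blue cap (ribbed cylinder 42 mm diameter, 30 mm high, white line on top): on its axis, 12 mm below its top face, 18 mm above its lower rim, 93 mm from the pivot when home. z points out of the bottle along the cap's axis, x along the white line.
- clear_holder: The same kind of holder with the clear bottle and its white cap, a bystander. Origin and axes as amber_holder.
- white_cap_top (a point): Centre of the top face of the clear bottle's white cap (42 mm diameter, 30 mm high), 105 mm from that holder's pivot. The clear bottle leans by any amount; leave it as it is.
- beaker: Empty glass beaker, 68 mm diameter, 85 mm high, a bystander. Origin: centre of its underside.
- weigh_jar: Small glass weighing jar with black lid, 42 mm diameter, 50 mm high, a bystander. Origin: centre of its underside.
Things that resemble listed ones, but are neither listed nor needed, are in the scene too. Leave any green look-alike of the amber_holder alone.

How it is judged:
By the outcome, as a careful person would: the job done as asked, in the order asked, and still so for the second after the job is handed in, with the robot touching nothing.
It also fails if it takes over 51 s, if anything falls off the work surface, if the arm or the gripper's body presses on something with over 40 N, if the wrist force passes 120 N, or if a joint passes its speed limit or range.

## Working session

There is one attempt and no reset: what is moved stays moved. The work goes in short steps, Python scripts to look and compute and a shell command to move; the robot and the scene stay as the last step left them, time stands still between calls to the robot, and variables do not carry over. Pictures are saved under pics/ and viewed, about 8 in all and at most 12, crops included, and the job is handed in when it is done.

```bash
mkdir -p pics; python3 - <<'E'
from station import bot
import cv2,numpy as np
np.set_printoptions(precision=4,suppress=True)
for n in("side","top"):
    i=bot.camera_info(n);print(n,{k:(v if k!='pose' else np.round(np.array(v),4).tolist()) for k,v in i.items()})
    cv2.imwrite(f"pics/{n}0.png",bot.get_image(n))
print(bot.get_obs(),bot.tcp_to_grasp)
E
```

```text
side {'fx': 481.5783060544612, 'fy': 481.5783060544612, 'cx': 314.02100383344094, 'cy': 202.4462321076364, 'pose': [[-0.8453, 0.3279, -0.4219, 157.3549], [-0.5343, -0.5162, 0.6693, 635.4543], [0.0017, 0.7912, 0.6116, 728.3087], [0.0, 0.0, 0.0, 1.0]]}
top {'fx': 436.1435699963863, 'fy': 436.1435699963863, 'cx': 311.27955499651273, 'cy': 199.10818956946306, 'pose': [[0.0245, 0.9868, -0.1604, 419.4237], [-0.9996, 0.0266, 0.0108, 18.6073], [0.015, 0.16, 0.987, 867.5838], [0.0, 0.0, 0.0, 1.0]]}
{'t': 0.1, 'joint_pos': array([-1.3763,  0.378 ,  0.0798,  1.2744,  0.    ,  1.4605]), 'qd': array([ 0.0007, -0.0032,  0.0028,  0.0001, -0.0002,  0.0003]), 'joint_efforts': array([  0.0012, -46.4693,  27.0583,   0.0121,  -0.0002,  -0.    ]), 'position': array([ 172.4606, -547.9121,  230.4463]), 'ee_rot': array([ 0.9884,  0.1518, -0.    , -0.0009]), 'wrist_force': array([ 0.9108, -0.213 ,  0.3762]), 'moment': array([-0.0214,  0.0276, -0.0328]), 'width': 85.56781201654594} 18.700000000000003
```

View pics/side0.png

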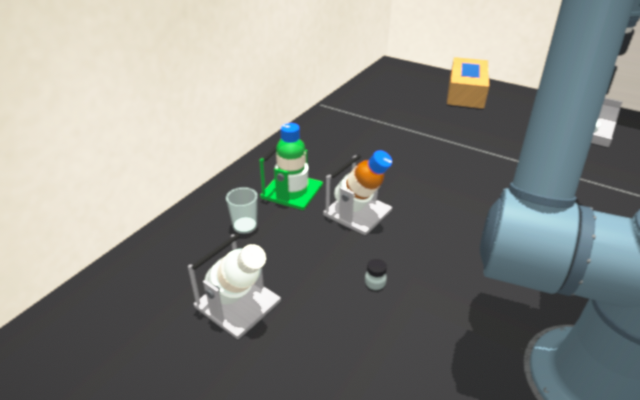

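View pics/top0.png

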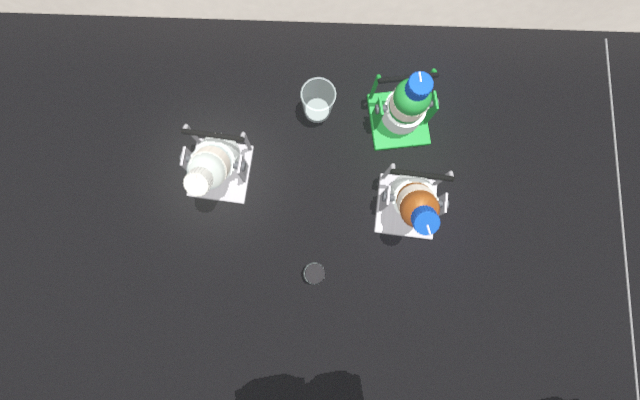

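Side view: amber bottle with its blue cap at about (380,162). Top view: cap at (426,221), holder base around (407,207), green look-alike directly behind. Next, an enlarged crop.

```bash
python3 - <<'E'
import cv2,numpy as np
a=cv2.imread("pics/side0.png")[140:240,315:415];b=cv2.imread("pics/top0.png")[155:255,365:465]
f=lambda c:cv2.resize(c,(400,400),interpolation=cv2.INTER_CUBIC)
cv2.imwrite("pics/crop0.png",np.hstack([f(a),f(b)]))
E
```

```text
(no output)
```

View pics/crop0.png

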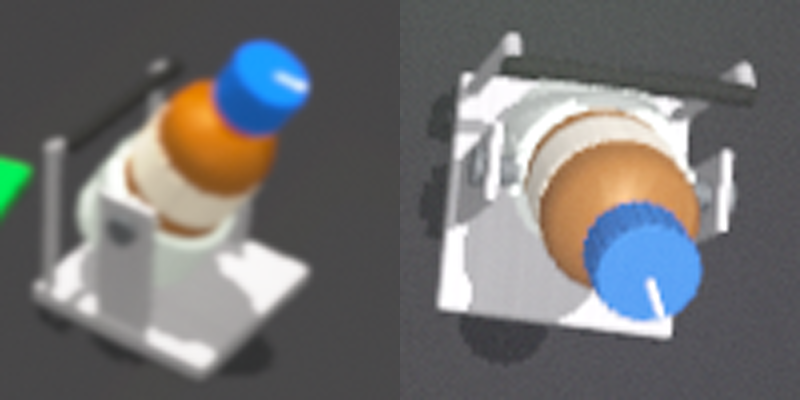

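```bash
cat > h.py <<'E'
import numpy as np
from station import bot
from scipy.spatial.transform import Rotation as R
from scipy.optimize import least_squares
C={n:bot.camera_info(n) for n in("side","top")}
def proj(n,p):
    i=C[n];T=np.array(i["pose"]);q=(np.asarray(p)-T[:3,3])@T[:3,:3]
    q=q*[1,-1,-1];return np.array([i["fx"]*q[0]/q[2]+i["cx"],i["fy"]*q[1]/q[2]+i["cy"]])
def tri(s,t):
    f=lambda p:np.r_[proj("side",p)-s,proj("top",p)-t]
    r=least_squares(f,[450,-150,100.]);return r.x,r.fun
E
python3 - <<'E'
from h import *
np.set_printoptions(precision=2,suppress=True)
S=lambda u,v:("side",u/4+315,v/4+140)
T=lambda u,v:("top",(u-400)/4+365,v/4+155)
obs=[("c",-60,58,12,T(440,308)),("c",-60,-58,12,T(670,336)),("c",60,58,12,T(462,75)),
 ("c",60,58,12,S(38,290)),("c",-60,58,12,S(203,376)),("c",-60,-58,12,S(308,268)),
 ("p",0,54.5,98,T(492,161)),("p",0,-54.5,98,T(727,190)),
 ("k",0,0,0,T(649,270)),("k",0,0,0,S(278,83))]
def f(x):
    X,Y,yaw,px,th=x[:5];Rz=R.from_euler('z',yaw).as_matrix();o=np.array([X,Y,0]);r=[]
    for k,a,b,c,(n,u,v) in obs:
        if k=="c":l=[a,b,c]
        if k=="p":l=[a+px,b,c]
        if k=="k":l=[px-109*np.sin(th),0,80+109*np.cos(th)]
        r+=list(proj(n,o+Rz@np.array(l))-[u,v])
    return np.array(r)
s=least_squares(f,[450,-200,0,10,.6]);print(s.x,s.fun.reshape(-1,2))
for k,o in zip("ck",0*np.arange(2)):pass
p,e=tri(obs[9][4][1:],obs[8][4][1:]);print("captop tri",p,e)
E
```

```text
[ 548.7  -180.33   -0.09    1.61    0.52] [[-0.39  0.95]
 [ 0.73  0.96]
 [-0.27 -0.01]
 [-1.64 -0.41]
 [-0.2  -1.42]
 [-0.19  0.34]
 [-0.64 -0.12]
 [ 0.98 -0.18]
 [-0.18  1.81]
 [-1.87 -1.3 ]]
captop tri [ 497.31 -177.9   169.92] [-2.03 -0.2   0.57  1.43]
```

```bash
cat >> h.py <<'E'
def to(p,yaw_y=None):
    "shift (mm, tool axes) to TCP target p, and turn (deg) that puts tool y at world angle yaw_y"
    o=bot.get_obs();M=R.from_quat(o["ee_rot"]).as_matrix();d=(np.asarray(p)-o["position"])@M
    a=np.degrees(np.arctan2(M[1,1],M[0,1]));print("t",o["t"],"tcp",o["position"].round(1),"tool-y angle",a.round(1),"F",o["wrist_force"].round(1),"M",o["moment"].round(2),"w",round(o["width"],1),"q",o["joint_pos"].round(2))
    print("shift",d.round(1),"turn",None if yaw_y is None else round(a-yaw_y,1))
E
python3 - <<'E'
from h import *
to([500,-176,232],84.8)
E
python3 -m pendant '[[[0,0.04,-0.025,0,-10],[0,0.085,-0.05,0,-20],[0,0.13,-0.077,0,-30],[0,0.17,-0.1,0,-40],[0,0.21,-0.13,0,-50],[0,0.255,-0.15,0,-60],[0,0.3,-0.18,0,-70],[0,0.34,-0.205,0,-80],[0,0.385,-0.23,0,-90],[0,0.425,-0.255,0,-100]]]' 30
python3 - <<'E'
from h import *
to([500,-176,232],84.8)
E
```

```text
t 0.1 tcp [ 172.5 -547.9  230.4] tool-y angle -72.5 F [ 0.9 -0.2  0.4] M [-0.02  0.03 -0.03] w 85.6 q [-1.38  0.38  0.08  1.27  0.    1.46]
shift [ 424.1 -256.5   -1. ] turn -157.3
t: 1.35
position: [502.3, -176.2, 230.9]
ee_rot: [0.516, 0.856, -0.0, -0.0]
wrist_force: [-0.3, 0.2, -0.6]
width: 85.4
t 1.35 tcp [ 502.3 -176.2  230.9] tool-y angle 27.8 F [-0.3  0.2 -0.6] M [-0.02 -0.03 -0.03] w 85.4 q [-0.46  0.29 -0.04  1.24 -0.    0.63]
shift [ 1.2 -1.9 -1.1] turn -57.0
```

```bash
python3 -m pendant '[[[0,0,0,0,-10],[0,0,0,0,-20],[0,0,0,0,-30],[0,0,0,0,-40],[0,0,0,0,-50],[0,0,0,0,-57],[0,0,0,0,-57]]]'
python3 - <<'E'
from h import *
import cv2
to([500,-176,232],84.8)
a=bot.get_image("side");b=bot.get_image("top");cv2.imwrite("pics/s1.png",a);cv2.imwrite("pics/t1.png",b)
f=lambda c:cv2.resize(c,(400,400),interpolation=cv2.INTER_CUBIC)
cv2.imwrite("pics/c1.png",np.hstack([f(a[90:240,290:440]),f(b[130:280,340:490])]))
print(proj("side",[502.3,-176.2,231]),proj("top",[502.3,-176.2,231]))
E
```

```text
t: 2.22
position: [501.1, -177.6, 230.8]
ee_rot: [0.049, 0.999, 0.0, -0.0]
wrist_force: [0.3, 0.0, 0.5]
width: 85.5
t 2.225 tcp [ 501.1 -177.6  230.8] tool-y angle 84.4 F [0.3 0.  0.5] M [-0.01  0.01 -0.02] w 85.5 q [-0.46  0.29 -0.04  1.24 -0.   -0.36]
shift [ 1.3  1.5 -1.2] turn -0.4
[382.53990004 135.21313693] [438.14244709 216.23395376]
```

View pics/c1.png

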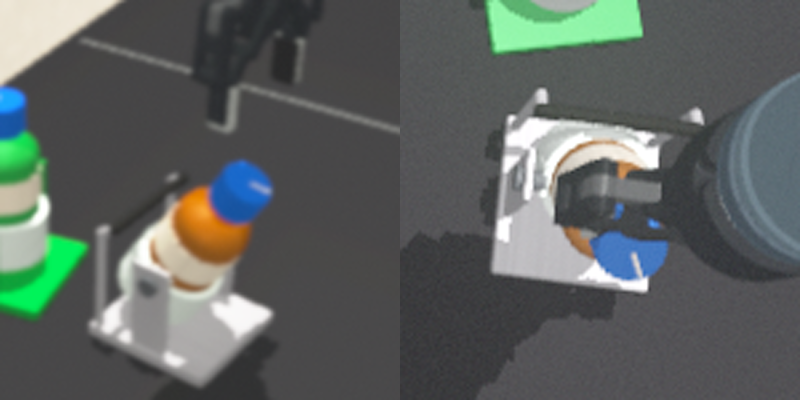

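The side crop shows the jaws centred above the cap, matching the projected TCP. I'll go down, turned back 35° for the first stroke.

```bash
python3 -m pendant '[[[0,0,0,0.02,-9],[0,0,0,0.045,-18],[0,0,0,0.07,-27],[0,0,0,0.085,-35],[0,0,0,0.091,-35],[0.3,0,0,0.091,-35],[0.6,0,0,0.091,-35],[0.8,0,0,0.091,-35],[1,0,0,0.091,-35],[1,0,0,0.091,-35]]]' 30
python3 - <<'E'
from h import *
to([502,-177,140],84.8)
E
```

```text
t: 3.58
position: [501.9, -177.7, 141.5]
ee_rot: [-0.254, 0.967, -0.0, 0.001]
wrist_force: [-1.6, 2.1, 6.9]
width: 45.7
t 3.575 tcp [ 501.9 -177.7  141.5] tool-y angle 119.4 F [-1.6  2.1  6.9] M [ 0.3   0.34 -0.11] w 45.7 q [-0.46  0.33 -0.22  1.02  0.   -0.97]
shift [-0.4  0.6  1.5] turn 34.6
```

```bash
python3 -m pendant '[[[1,0,0,0,7],[1,0,0,0,15],[1,0,0,0,24],[1,0,0,0,33],[1,0,0,0.001,42],[1,0,0,0.001,51],[1,0,0,0.001,60],[1,0,0,0.001,70],[1,0,0,0.001,70]]]' 35
python3 - <<'E'
from h import *
import cv2
to([502,-177,140],84.8)
a=bot.get_image("side");b=bot.get_image("top");cv2.imwrite("pics/s2.png",a);cv2.imwrite("pics/t2.png",b)
f=lambda c:cv2.resize(c,(400,400),interpolation=cv2.INTER_CUBIC)
cv2.imwrite("pics/c2.png",np.hstack([f(a[140:240,315:415]),f(b[155:255,365:465])]))
E
```

```text
t: 4.7
position: [504.4, -172.5, 141.3]
ee_rot: [0.344, 0.939, 0.007, 0.002]
wrist_force: [0.9, 10.7, 10.5]
width: 41.2
t 4.7 tcp [ 504.4 -172.5  141.3] tool-y angle 49.8 F [ 0.9 10.7 10.5] M [ 4.41 -1.59  1.47] w 41.2 q [-0.46  0.33 -0.22  1.01  0.01  0.25]
shift [-1.1 -5.   1.2] turn -35.0
```

View pics/c2.png

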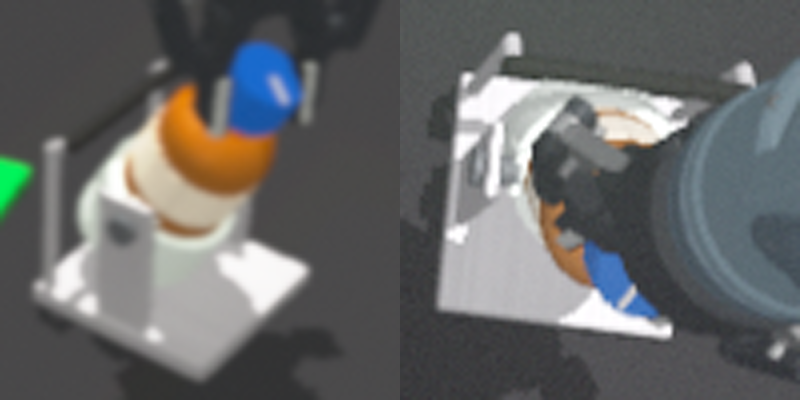

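The cap's white line swung clockwise by roughly 55–60°, the bottle still leans the same amount, and nothing else moved. I'll ratchet on with the strokes biased a little earlier.

```bash
python3 -m pendant '[[[0.3,0,0,0,0],[0,0,0,0,0],[0,0,0,0,0],[0,0,0,0,-10],[0,0,0,0,-20],[0,0,0,0,-30],[0,0,0,0,-40],[0,0,0,0,-50],[0,0,0,0,-60],[0,0,0,0,-70]]]'
python3 - <<'E'
from h import *
to([502.5,-177,139],119.8)
E
python3 -m pendant '[[[0.5,0,0,0.001,-5],[0.8,0,0,0.001,-5],[1,0,0,0.001,-5],[1,0,0,0.001,-5],[1,0,0,0.001,3],[1,0,0,0.001,12],[1,0,0,0.001,21],[1,0,0,0.001,30],[1,0,0,0.001,39],[1,0,0,0.001,48]]]'
python3 - <<'E'
from h import *
to([502.5,-177,139],84.8)
E
```

```text
t: 6.05
position: [501.2, -178.2, 139.1]
ee_rot: [-0.257, 0.966, -0.0, -0.0]
wrist_force: [0.3, 0.9, 0.2]
width: 85.2
t 6.05 tcp [ 501.2 -178.2  139.1] tool-y angle 119.7 F [0.3 0.9 0.2] M [-0.04 -0.01 -0.03] w 85.2 q [-0.46  0.34 -0.22  1.01 -0.   -0.98]
shift [-1.7  0.4  0.1] turn -0.1
t: 7.3
position: [501.0, -173.3, 138.6]
ee_rot: [0.162, 0.987, 0.005, -0.0]
wrist_force: [-2.4, 12.1, 10.0]
width: 41.0
t 7.3 tcp [ 501.  -173.3  138.6] tool-y angle 71.3 F [-2.4 12.1 10. ] M [ 3.55 -0.11  1.22] w 41.0 q [-0.46  0.34 -0.22  1.01  0.01 -0.13]
shift [-2.6 -3.  -0.4] turn -13.5
```

```bash
python3 -m pendant '[[[1,0,0,0,9],[1,0,0,0,16],[1,0,0,0,16],[0.3,0,0,0,16],[0,0,0,0,16],[0,0,0,0,16],[0,0,0,0,6],[0,0,0,0,-4],[0,0,0,0,-14],[0,0,0,0,-24]]]'
python3 - <<'E'
from h import *
to([502.5,-175,138.5],124)
E
```

```text
t: 8.55
position: [501.5, -178.3, 138.2]
ee_rot: [-0.05, 0.999, -0.0, -0.0]
wrist_force: [-1.2, 0.3, 0.7]
width: 85.1
t 8.55 tcp [ 501.5 -178.3  138.2] tool-y angle 95.7 F [-1.2  0.3  0.7] M [ 0.05 -0.01  0.01] w 85.1 q [-0.46  0.34 -0.22  1.01 -0.   -0.56]
shift [-1.3  3.2 -0.3] turn -28.3
```

```bash
python3 -m pendant '[[[0,-0.001,0.003,0,-10],[0,-0.001,0.003,0,-20],[0,-0.001,0.003,0,-28],[0.5,-0.001,0.003,0,-28],[0.8,-0.001,0.003,0,-28],[1,-0.001,0.003,0,-28],[1,-0.001,0.003,0,-28],[1,-0.001,0.003,0,-20],[1,-0.001,0.003,0,-11],[1,-0.001,0.003,0,-2]]]'
python3 - <<'E'
from h import *
to([502.5,-175,138.5],60)
E
python3 -m pendant '[[[1,0,0,0,9],[1,0,0,0,18],[1,0,0,0,27],[1,0,0,0,35],[1,0,0,0,35]]]'
python3 - <<'E'
from h import *
to([502.5,-175,138.5],124)
E
```

```text
t: 9.8
position: [505.1, -176.5, 139.5]
ee_rot: [-0.062, 0.998, -0.002, 0.003]
wrist_force: [5.6, -3.7, -2.4]
width: 42.2
t 9.8 tcp [ 505.1 -176.5  139.5] tool-y angle 97.1 F [ 5.6 -3.7 -2.4] M [-0.95 -1.24  0.17] w 42.2 q [-0.45  0.34 -0.22  1.01 -0.   -0.58]
shift [2.5 1.8 1. ] turn 37.1
t: 10.42
position: [505.1, -173.3, 139.6]
ee_rot: [0.236, 0.972, 0.003, 0.003]
wrist_force: [4.4, 3.0, 5.0]
width: 41.0
t 10.425 tcp [ 505.1 -173.3  139.6] tool-y angle 62.7 F [4.4 3.  5. ] M [ 2.7  -1.91  1.19] w 41.0 q [-0.45  0.34 -0.22  1.01  0.01  0.02]
shift [ 1.5 -2.7  1.1] turn -61.3
```

```bash
python3 -m pendant '[[[0.3,0,0,0,0],[0,0,0,0,0],[0,0,0,0,0],[0,0,0,0,-10],[0,0,0,0,-20],[0,0,0,0,-30],[0,0,0,0,-40],[0,0,0,0,-50],[0,0,0,0,-60],[0,0,0,0,-62]]]'
python3 - <<'E'
from h import *
import cv2
to([503.5,-175,138.5],124)
a=bot.get_image("side");b=bot.get_image("top");cv2.imwrite("pics/s3.png",a);cv2.imwrite("pics/t3.png",b)
f=lambda c:cv2.resize(c,(400,400),interpolation=cv2.INTER_CUBIC)
cv2.imwrite("pics/c3.png",np.hstack([f(a[140:200,345:405]),f(b[155:255,365:465])]))
E
```

```text
t: 11.68
position: [501.6, -174.8, 138.0]
ee_rot: [-0.296, 0.955, 0.0, -0.001]
wrist_force: [-0.3, -0.4, 0.3]
width: 85.4
t 11.675 tcp [ 501.6 -174.8  138. ] tool-y angle 124.4 F [-0.3 -0.4  0.3] M [ 0.04 -0.01 -0.  ] w 85.4 q [-0.45  0.34 -0.23  1.01 -0.   -1.06]
shift [-1.4 -1.3 -0.5] turn 0.4
```

View pics/c3.png

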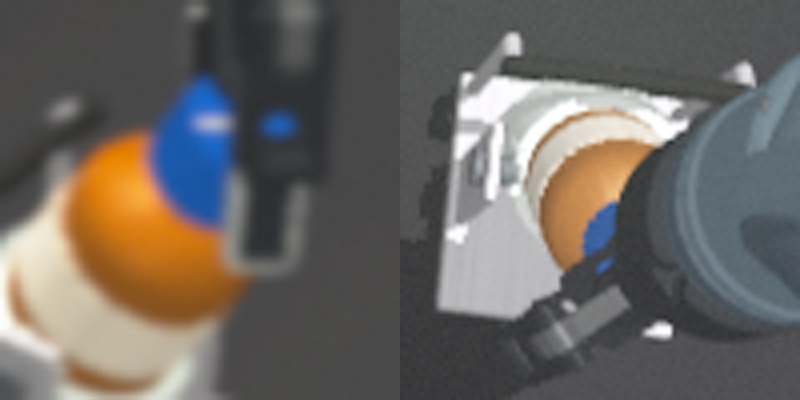

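The white line is now on the far-left part of the cap top (side crop ≈ (210,123)), so the cap is still turning and the lean is unchanged. Next stroke.

```bash
python3 -m pendant '[[[0.5,-0.001,-0.001,0,0],[0.8,-0.001,-0.001,0,0],[1,-0.001,-0.001,0,0],[1,-0.001,-0.001,0,0],[1,-0.001,-0.001,0,9],[1,-0.001,-0.001,0,18],[1,-0.001,-0.001,0,27],[1,-0.001,-0.001,0,36],[1,-0.001,-0.001,0,45]]]' 40
python3 - <<'E'
from h import *
to([503.5,-175,138.5],84.8)
E
python3 -m pendant '[[[1,0,0,0,9],[1,0,0,0,18],[1,0,0,0,18]]]'
python3 - <<'E'
from h import *
to([503.5,-175,138.5],124)
E
python3 -m pendant '[[[0.3,0,0,0,18],[0,0,0,0,18],[0,0,0,0,18],[0,0,0,0,8],[0,0,0,0,-2],[0,0,0,0,-12],[0,0,0,0,-22],[0,0,0,0,-32],[0,0,0,0,-42],[0,0,0,0,-45]]]'
python3 - <<'E'
from h import *
import cv2
to([503.5,-175,138.5],124)
a=bot.get_image("side");b=bot.get_image("top");cv2.imwrite("pics/s4.png",a);cv2.imwrite("pics/t4.png",b)
E
```

```text
t: 12.9
position: [506.8, -175.4, 139.4]
ee_rot: [0.094, 0.996, 0.0, 0.003]
wrist_force: [5.3, -0.8, -2.0]
width: 41.0
t 12.9 tcp [ 506.8 -175.4  139.4] tool-y angle 79.2 F [ 5.3 -0.8 -2. ] M [ 0.69 -1.47  0.84] w 41.0 q [-0.45  0.34 -0.22  1.01  0.   -0.27]
shift [ 3.4 -0.2  0.8] turn -5.6
t: 13.28
position: [506.5, -174.0, 139.9]
ee_rot: [0.245, 0.969, 0.002, 0.003]
wrist_force: [2.4, -0.8, 4.6]
width: 41.1
t 13.275 tcp [ 506.5 -174.   139.9] tool-y angle 61.6 F [ 2.4 -0.8  4.6] M [ 1.93 -1.43  1.  ] w 41.1 q [-0.45  0.34 -0.22  1.01  0.01  0.04]
shift [ 2.2 -2.3  1.4] turn -62.4
t: 14.52
position: [503.3, -175.0, 138.2]
ee_rot: [-0.146, 0.989, -0.0, -0.0]
wrist_force: [0.9, -0.2, 0.1]
width: 85.1
t 14.525 tcp [ 503.3 -175.   138.2] tool-y angle 106.7 F [ 0.9 -0.2  0.1] M [ 0.01 -0.01 -0.02] w 85.1 q [-0.45  0.34 -0.22  1.01 -0.   -0.75]
shift [-0.1 -0.1 -0.3] turn -17.3
```

```bash
python3 -m pendant '[[[0,0,0,0,-10],[0,0,0,0,-17],[0.5,0,0,0,-17],[0.8,0,0,0,-17],[1,0,0,0,-17],[1,0,0,0,-17],[1,0,0,0,-8],[1,0,0,0,1],[1,0,0,0,10],[1,0,0,0,19]]]' 45
python3 - <<'E'
from h import *
to([503.5,-175,138.5],84.8)
E
python3 -m pendant '[[[1,0,0,0,9],[1,0,0,0,18],[1,0,0,0,27],[1,0,0,0,27]]]'
python3 - <<'E'
from h import *
to([503.5,-175,138.5],124)
E
python3 -m pendant '[[[0.3,0,0,0,27],[0,0,0,0,27],[0,0,0,0,27],[0,0,0,-0.02,17],[0,0,0,-0.06,7],[0,-0.06,0,-0.1,-3],[0,-0.12,0,-0.1,-13],[0,-0.15,0,-0.1,-23],[0,-0.15,0,-0.1,-33]]]'
python3 - <<'E'
from h import *
import cv2
to([503.5,-175,138.5],124)
a=bot.get_image("side");b=bot.get_image("top");cv2.imwrite("pics/s5.png",a);cv2.imwrite("pics/t5.png",b)
f=lambda c:cv2.resize(c,(400,400),interpolation=cv2.INTER_CUBIC)
cv2.imwrite("pics/c5.png",np.hstack([f(a[140:200,345:405]),f(b[175:245,385:455])]))
E
```

```text
t: 15.88
position: [504.5, -176.4, 138.8]
ee_rot: [0.025, 1.0, -0.002, 0.001]
wrist_force: [3.6, -2.5, 0.5]
width: 40.7
t 15.875 tcp [ 504.5 -176.4  138.8] tool-y angle 87.1 F [ 3.6 -2.5  0.5] M [-0.89 -0.33  0.4 ] w 40.7 q [-0.45  0.34 -0.22  1.01 -0.   -0.4 ]
shift [1.1 1.3 0.3] turn 2.3
t: 16.38
position: [501.3, -171.6, 137.9]
ee_rot: [0.253, 0.968, 0.002, -0.003]
wrist_force: [-5.3, 5.3, 6.2]
width: 41.0
t 16.375 tcp [ 501.3 -171.6  137.9] tool-y angle 60.7 F [-5.3  5.3  6.2] M [1.88 0.95 2.13] w 41.0 q [-0.45  0.34 -0.22  1.02  0.    0.06]
shift [-3.6 -1.9 -0.6] turn -63.3
t: 17.5
position: [635.8, -250.2, 236.2]
ee_rot: [-0.032, 0.999, 0.0, -0.0]
wrist_force: [-1.1, -0.3, 0.3]
width: 85.3
t 17.5 tcp [ 635.8 -250.2  236.2] tool-y angle 93.7 F [-1.1 -0.3  0.3] M [ 0.02  0.03 -0.  ] w 85.3 q [-0.47  0.62  0.49  1.44 -0.   -0.53]
shift [127.1  83.5  97.8] turn -30.3
```

View pics/c5.png

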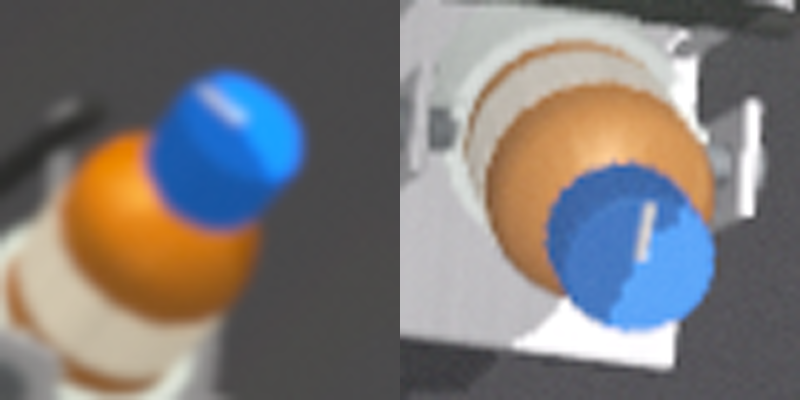

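Cap now shows its line at top-crop (645,230): about 208° clockwise from the start, and the turning moment doubled at the end of the last stroke, so it's probably at the stop. One more stroke will confirm: the line should not move any further.

```bash
python3 -m pendant '[[[0,0.04,0.03,0,-10],[0,0.085,0.055,0,-20],[0,0.127,0.0835,0,-30],[0,0.127,0.0835,0,-30],[0,0.127,0.0835,0.03,-30],[0,0.127,0.0835,0.065,-30],[0,0.127,0.0835,0.09,-30],[0,0.127,0.0835,0.097,-30],[0.5,0.127,0.0835,0.097,-30],[0.8,0.127,0.0835,0.097,-30]]]' 60
python3 - <<'E'
from h import *
to([503.5,-175,138.5],84.8)
E
python3 -m pendant '[[[1,0,0,0,0],[1,0,0,0,0],[1,0,0,0,8],[1,0,0,0,16],[1,0,0,0,25],[1,0,0,0,34],[1,0,0,0,43],[1,0,0,0,52],[1,0,0,0,52]]]'
python3 - <<'E'
from h import *
import cv2
to([503.5,-175,138.5],84.8)
for n in ("s0","s5"):
    a=cv2.imread(f"pics/{n}.png")[140:240,315:415];h=cv2.cvtColor(a,cv2.COLOR_BGR2HSV).astype(int)
    m=((h[...,0]<6)|(h[...,0]>165))&(h[...,1]>90)&(h[...,2]>50);print(n,"red px",m.sum(),np.argwhere(m).mean(0) if m.any() else '')
E
```

```text
t: 18.85
position: [504.8, -175.7, 143.5]
ee_rot: [-0.287, 0.958, -0.004, 0.002]
wrist_force: [5.4, -12.3, 6.7]
width: 51.6
t 18.85 tcp [ 504.8 -175.7  143.5] tool-y angle 123.4 F [  5.4 -12.3   6.7] M [-2.57 -1.18 -0.12] w 51.6 q [-0.45  0.33 -0.22  1.02 -0.   -1.03]
shift [0.7 1.4 5. ] turn 38.6
t: 19.98
position: [503.5, -174.4, 144.7]
ee_rot: [0.16, 0.987, -0.002, 0.002]
wrist_force: [-4.3, -1.6, 10.9]
width: 40.3
t 19.975 tcp [ 503.5 -174.4  144.7] tool-y angle 71.6 F [-4.3 -1.6 10.9] M [0.1  0.83 1.4 ] w 40.3 q [-0.45  0.33 -0.22  1.02 -0.   -0.13]
shift [-0.1 -0.6  6.2] turn -13.2[ WARN:0@0.034] global loadsave.cpp:275 findDecoder imread_('pics/s0.png'): can't open/read file: check file path/integrity
Traceback (most recent call last):
TypeError: 'NoneType' object is not subscriptable
```

```bash
python3 -m pendant '[[[0.3,0,0,0,0],[0,0,0,0,0],[0,0,0,0,0],[0,0,0,-0.03,-5],[0,0,0,-0.08,-13],[0,0.04,0,-0.09,-13],[0,0.09,0,-0.09,-13],[1,0.12,-0.04,-0.09,-13],[1,0.12,-0.04,-0.09,-13]]]' 30
python3 - <<'E'
from h import *
import cv2
to([420,-172,150],84.8)
a=bot.get_image("side");b=bot.get_image("top");cv2.imwrite("pics/s6.png",a);cv2.imwrite("pics/t6.png",b)
f=lambda c:cv2.resize(c,(400,400),interpolation=cv2.INTER_CUBIC)
cv2.imwrite("pics/c6.png",np.hstack([f(a[140:200,345:405]),f(b[175:245,385:455])]))
for n in ("side0","s1","s5","s6"):
    a=cv2.imread(f"pics/{n}.png")[140:200,345:405];h=cv2.cvtColor(a,cv2.COLOR_BGR2HSV).astype(int)
    m=((h[...,0]<8)|(h[...,0]>150))&(h[...,1]>70)&(h[...,2]>50);print(n,"red px",m.sum(),np.argwhere(m).mean(0) if m.any() else '')
E
```

```text
t: 21.1
position: [373.6, -173.4, 231.3]
ee_rot: [0.05, 0.999, -0.0, -0.0]
wrist_force: [-0.4, 0.6, -0.3]
width: 51.7
t 21.1 tcp [ 373.6 -173.4  231.3] tool-y angle 84.3 F [-0.4  0.6 -0.3] M [ 0.01 -0.04  0.02] w 51.7 q [-0.59  0.05 -0.34  1.19 -0.   -0.49]
shift [-46.1   6.   81.3] turn -0.5
side0 red px 21 [30.33333333 28.33333333]
s1 red px 23 [30.         27.95652174]
s5 red px 17 [28.52941176 25.47058824]
s6 red px 20 [30.9  28.35]
```

View pics/c6.png

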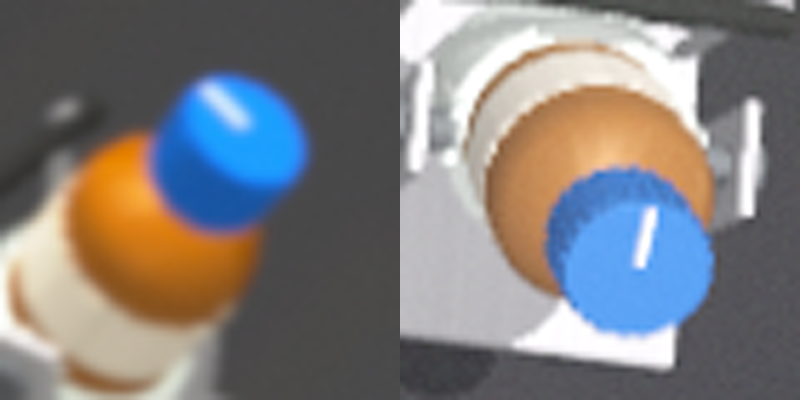

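The extra 52° stroke at 60 N left the line where it was (top crop (645,237)), so the cap is home. Total turn was about 3.6 rad, inside the stated range. Next: shut the fingers, lower them in front of the cap and push it upright.

```bash
python3 -m pendant '[[[1,0,0,0.03,0],[1,0,0,0.06,0],[1,0,0,0.079,0],[1,-0.03,0.003,0.079,0],[1,-0.06,0.003,0.079,0],[1,-0.075,0.003,0.079,0],[1,-0.075,0.003,0.079,0]]]' 40
python3 - <<'E'
from h import *
to([505,-175,152],84.8)
E
python3 -m pendant '[[[1,-0.01,0,0,0],[1,-0.02,0,0,0],[1,-0.03,0,0,0],[1,-0.04,0,0,0],[1,-0.05,0,0,0],[1,-0.055,0,0,0]]]'
python3 - <<'E'
from h import *
to([518,-176,152],84.8)
E
```

```text
t: 22.08
position: [451.7, -177.0, 152.0]
ee_rot: [0.048, 0.999, 0.0, -0.0]
wrist_force: [-0.4, 0.2, -0.3]
width: 0.0
t 22.075 tcp [ 451.7 -177.   152. ] tool-y angle 84.5 F [-0.4  0.2 -0.3] M [0.01 0.02 0.02] w 0.0 q [-0.5   0.24 -0.32  1.01 -0.   -0.41]
shift [-52.9   7.1  -0. ] turn -0.3
t: 22.82
position: [499.2, -181.2, 151.6]
ee_rot: [0.049, 0.999, 0.001, -0.006]
wrist_force: [-14.4, 2.9, 8.7]
width: -0.4
t 22.825 tcp [ 499.2 -181.2  151.6] tool-y angle 84.4 F [-14.4   2.9   8.7] M [0.48 2.57 0.02] w -0.4 q [-0.47  0.34 -0.19  1.06 -0.   -0.37]
shift [-18.2   7.   -0.6] turn -0.4
```

```bash
python3 -m pendant '[[[1,0.004,0.006,0,0],[1,-0.006,0.006,0,0],[1,-0.012,0.006,0,0],[1,-0.018,0.006,0,0],[1,-0.018,0.006,0,0]]]'
python3 - <<'E'
from h import *
to([518,-176,152],84.8)
E
python3 -m pendant '[[[1,-0.004,0,0,0],[1,-0.007,0,0,0],[1,-0.007,0,0,0]]]'
python3 - <<'E'
from h import *
to([518,-176,152],84.8)
E
```

```text
t: 23.45
position: [518.9, -177.6, 151.8]
ee_rot: [0.049, 0.999, 0.0, -0.005]
wrist_force: [-14.4, 1.2, 9.7]
width: -0.1
t 23.45 tcp [ 518.9 -177.6  151.8] tool-y angle 84.4 F [-14.4   1.2   9.7] M [0.13 2.57 0.01] w -0.1 q [-0.44  0.37 -0.14  1.07 -0.   -0.35]
shift [ 1.   1.5 -0.2] turn -0.4
t: 23.82
position: [519.1, -177.6, 151.5]
ee_rot: [0.049, 0.999, -0.0, -0.011]
wrist_force: [-32.0, 1.5, 21.3]
width: -0.2
t 23.825 tcp [ 519.1 -177.6  151.5] tool-y angle 84.4 F [-32.    1.5  21.3] M [ 0.27  5.64 -0.04] w -0.2 q [-0.44  0.38 -0.13  1.09 -0.01 -0.34]
shift [ 1.3  1.5 -0.5] turn -0.4
```

The force rose from 14 to 32 N with no further travel, so the bottle is on its rest. I'll retreat and look.

```bash
python3 -m pendant '[[[1,0.02,0,0,0],[1,0.06,0,0,0],[1,0.11,0,-0.04,0],[1,0.14,0,-0.09,0],[1,0.14,0,-0.09,0]]]'
python3 - <<'E'
from h import *
import cv2
to([518,-176,152],84.8)
a=bot.get_image("side");b=bot.get_image("top");cv2.imwrite("pics/s7.png",a)
f=lambda c:cv2.resize(c,(400,400),interpolation=cv2.INTER_CUBIC)
cv2.imwrite("pics/c7.png",np.vstack([np.hstack([f(a[120:220,310:410]),f(b[140:240,365:465])]),np.hstack([cv2.resize(a,(400,200)),cv2.resize(b,(400,200))])]))
P=[550,-179,80]
print([proj(n,[550,-179,185]) for n in("side","top")])
E
```

```text
t: 24.45
position: [392.3, -166.5, 246.5]
ee_rot: [0.049, 0.999, -0.002, 0.003]
wrist_force: [1.3, -1.2, 0.3]
width: 0.0
t 24.45 tcp [ 392.3 -166.5  246.5] tool-y angle 84.4 F [ 1.3 -1.2  0.3] M [-0.05 -0.07 -0.  ] w 0.0 q [-0.55  0.07 -0.28  1.22  0.   -0.45]
shift [-125.3    3.1   95.3] turn -0.4
[array([361.28609149, 147.35913302]), array([430.53067139, 190.12236037])]
```

View pics/c7.png

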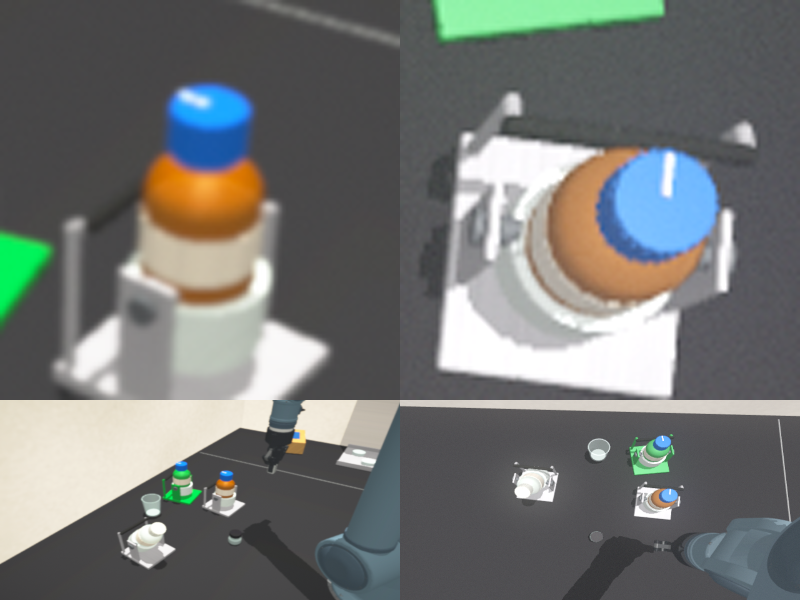

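The bottle stands upright with no red band showing, and its cap top is within 1 px of the home, upright prediction in both views. The bystanders are in place and the robot is clear.

```bash
python3 -c "
from station import bot
print(bot.hand_in())"
```

```text
the job is handed in; nothing more can be done
None
```

I screwed the blue cap home while the amber bottle was still leaning, in five clockwise strokes totalling about 3.6 rad. I then pushed the bottle upright with shut fingers, backed off and handed the job in at about 24.5 s.

**Cap home:** a sixth stroke at 60 N grip did not move the white line.

**Bottle upright:** the push force rose from 14 to 32 N with no further travel. In the last pictures the cap top was within about 1 px of the position predicted for a home cap on an upright bottle, in both views.

**Rest of the scene:** the clear bottle, beaker, jar and green look-alike looked undisturbed, and the robot was clear of everything.

**Less certain:**
- **Red band:** my count of red pixels told me nothing, because it was about the same before and after. I rely on the line and the cap position instead. No band is visible in the last picture.
- **Path:** after the fifth stroke I moved clear in the wrong direction, away from the robot and behind the holder. It was at a safe height and touched nothing.

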